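# Blow out a filter bowl and hold it over its filter

### The job

I am closing up the pipe filter: pick up its bowl by the wing on top, press it squarely mouth-down on the sprung blow-out pad until the pad is fully down, and keep it there a second. Then lift it over the parts on the bench, bring it down over the filter's screen and stop with its rim one to two centimetres above the filter's collar, centred and upright with the two lugs lined up over the two notches (wing in line with the pipe), touching neither the screen nor the filter at any time. Finish while still holding the bowl there, motionless, so that I can check the seal, and leave the other parts on the bench where they are.

Things in the scene. Friction and masses are not known exactly. Their poses are not given: they have to be found in the camera images.
- bowl: the filter's bowl: dark grey ribbed plastic cup, 0.12-0.20 kg, standing mouth-down. Body 66 mm across, flat top 95 mm up; rim flange 76 mm across, 12 mm high; inside 58 mm wide, 89 mm deep. Two lugs 10 mm wide, 8 mm high, stick out of the rim at +x and -x to 46 mm from the axis; a half turn about z gives the same bowl. Origin: centre of the mouth, at the rim's underside; z up through the wing
- filter: the filter unit, fixed: dark grey plastic filter head on a steel plate; grey plastic union and pipe out to 160 mm on its -x side, brass ball valve with a red lever on its +x side out to 220 mm. The pipe runs along x; apart from the screen it is at most 90 mm high, and all keeps within 50 mm either side of the pipe's line. Origin: on the bench under the head's axis; z up
- collar (a point): centre of the filter head's round collar, level with its top edge, 82 mm above the bench; axes as filter. The collar is 94 mm across, 81 mm inside, 10 mm deep, with two notches about 17 mm wide at +x and -x (in line with the pipe) for the bowl's lugs. On its axis stands the screen, 39 mm across, rising 50 mm above this point
- pad (a joint): how far the blow-out pad is pressed down, in m: 0 at rest, 0.009 fully down; a spring pushes it up with about 4 N at rest and 10 N when fully down
- pad_top (a point): centre of the upper face of the blow-out pad: a level black rubber disc 100 mm across, 58 mm above the bench at rest, on a fixed round cast aluminium housing 140 mm across, 40 mm high. A brass nozzle 12 mm across stands 10 mm up from its centre and fits inside the bowl's mouth. z up; this point moves with the pad
- valve_large: bystander: loose steel ball valve standing on end, 50 mm across, 82 mm high, blue lever on its -x side up to 124 mm. Origin: centre of its underside
- valve_small: bystander: loose brass ball valve standing on end, 40 mm across, 64 mm high, red lever on its -x side up to 106 mm. Origin: centre of its underside
- union_fitting: bystander: loose grey plastic pipe union standing on end, 54 mm across, 55 mm high. Origin: centre of its underside
- plugs: bystander: two black threaded plugs stacked, 48 mm across, 60 mm high. Origin: centre of the underside
- cap: bystander: large black threaded cap, round and without a wing, 66 mm across, 42 mm high. Origin: centre of its underside
- carton: bystander: open cardboard carton of brass fittings, 150 x 110 mm, 75 mm high. Origin: centre of its underside
- wrench: bystander: steel wrench lying flat, 150 mm long. Origin: its middle, underside
- wing (a point): centre of the top face of the bowl's wing, the solid dark grey grip on its flat top: 46 mm long (along x, in line with the lugs), 22 mm thick (along y), 30 mm high; this point is 125 mm above the rim's underside. Same axes as the bowl
Things that resemble listed ones, but are neither listed nor needed, are in the scene too. What is shaped like the bowl but pink or turquoise is not meant.

How it is judged:
On the way:
1. the bowl stands squarely, mouth down, on the pad (axis within 10 mm of the pad's centre, tilted less than 5 degrees), gripped by the fingers, with the pad pressed at least 8 of its 9 mm, for 0.5 s (value of joint pad above 0.008 m and horizontal distance between bowl and pad_top below 0.01 m and z of bowl in the frame of pad_top between -0.004 and 0.004 m and angle between bowl's own z axis and vertical below 0.087 rad and contact force between bowl and the fingers above 2 N), for 0.5 s.
At the end, for the whole second after the job is handed in: the bowl is held by the fingers alone, at rest, upright within 4 degrees, over the filter's collar: axis within 6 mm of the collar's centre, lugs within 7 degrees of the notches' line, rim 5 to 25 mm above the collar's top edge, touching nothing of the filter (horizontal distance between bowl and collar below 0.006 m and z of bowl in the frame of collar between 0.005 and 0.025 m and angle between bowl's own z axis and vertical below 0.07 rad and angle between the x axis of bowl and the x axis of collar, either way round below 0.12 rad and contact force between bowl and the fingers above 2 N and contact force between bowl and filter below 0.1 N and linear speed of bowl below 0.02 m/s); the arm keeps its last pose, push and grip.
It fails at once if the bowl knocks against the filter or its screen (more than 1 N) (contact force between bowl and filter above 1 N).
It fails at once if one of the other parts on the bench is shifted by more than 25 mm (distance of any of valve_large, valve_small, union_fitting, plugs, cap, carton, wrench from where it was at the start of the episode above 0.025 m).
It also fails if it takes over 58 s, if anything falls off the work surface, if the arm or the gripper's body presses on something with over 40 N, if the wrist force passes 120 N, or if a joint passes its speed limit or range.

### The arm

A 6-joint arm with a two-finger parallel gripper is mounted at the origin on the work surface. World frame = base frame: x ahead of the robot, y to its left, z up, the work surface at z = 0. Lengths are in m, angles in rad, forces in N, time in s.
With the tool pointing down it reaches from about 0.3 to 0.875 m from the base axis. Payload 6.4 kg.
Tool frame: the origin (TCP) lies between the finger pads; the fingertips stand 8 mm ahead of it and the grasp point (between the pads) lies 11 mm behind it; z points along the fingers, y is the direction in which the jaws open and shut (so a half turn about z gives the same grasp; the last joint's range is limited). The gripper opens to 85 mm and grips with 20 to 120 N. Pads are 22 mm wide; open, the fingers measure 114 mm over their backs; the gripper's body (76 mm by 85 mm) begins 54 mm behind the grasp point. The pads swing forward as they close: fully open they stand 13 mm farther back than shut.
Start: joints at [1.093, 0.181, 1.607, -0, 1.354, -0.206], TCP at [0.154, 0.554, 0.239] pointing down, gripper open.
Joint ranges: [-2.99, 2.99], [-0.89, 2.07], [0.3, 2.58], [-1.14, 4.28], [0, 2.63], [-3.12, 3.12]. Speed limits (rad/s): [2.57, 2.57, 3.01, 3.14, 3.14, 3.14].

### API

Orientations are given as a unit quaternion [w, x, y, z].
In Python, from bench import monitor, viewer, workorder, spotter gives the robot as it stands. The module is installed in compiled form; this text tells all that it offers.
- The arm moves only by the tool move_arm, never from a script. Its argument "motion" is a list of rows, each a list of 3 entries, a list of its own where there are three numbers: the shift along the tool's x, y, z in units of 60 mm (1.0 is 60 mm), then the turn, a rotation vector about the tool's x, y, z in units of 8 degrees (1.0 is 8 degrees), then the opening in per cent of the stroke, from 0 (shut) to 100 (fully open). In form: [[[dx, dy, dz], [rx, ry, rz], grip], ...]. A call has 1 to 10 rows; each row is the pose to reach, as a shift and turn from the pose commanded when the call began, along the tool's axes at that moment; what a row does not reach only later rows make up. A row lasts 1/8 s, in which the tool goes at most 62.5 mm and 10.7 degrees, less where a joint would pass 70% of its speed; a pose out of reach is approached as far as the arm can. A call with a gripper value outside its range is refused whole. The fingers move at their own pace and stop on an object; the grip force is fixed at half the most. Time passes only in rows, so rows that repeat a pose let the fingers close. It gives the time, the measured TCP pose, the force and the opening at its end, in the units of the state.
- monitor.get_obs(): the state, without advancing time (a new reading comes with each control period).
- viewer.camera(name): name is "side" or "top"; returns the picture (384x512x3 uint8, blue, green, red); there is no depth.
- viewer.calibration(name): a dict with "fovy" (degrees; the focal length in pixels is half the picture's height over the tangent of half this angle, whatever the lens; pixels are square), "cx", "cy" (the principal point, pixels), "distortion" ([k1, k2, p1, p2, k3] as OpenCV has them; the pictures are not rectified), "extrinsics" (4x4, takes a point from camera to world coordinates). Camera axes: x right, y down, z forward; pixel columns grow to the right and rows downward; lengths in m; the calibration is good to about 2 mm. A picture is of the moment at which its call begins. calibration takes no time and is no camera call.
- workorder.hand_in(): hands the job in, once; it reports no verdict.
Trained networks look in the newest picture that a camera, given by its name, has taken for a name from the list of things; names that differ only in an ending like _2 or _b are one class to them, and where a whole thing is asked for, a point or a joint stands for the part that bears it (a point fixed in the world has none). Each returns a list of dicts, best first, with "score" (0 to 1); they miss things now and then, are a little off and sometimes report something else, mostly with a low value. They report only what shows in the picture. A call takes as long as a camera call. They do not tell look-alikes from the thing itself.
- spotter.search_frame(camera, name): "centre" ([column, row] as shares, 0 to 1, of the picture: columns of its width, rows of its height, amid what is visible of it).
- spotter.outline_of(camera, name): "region" (384x512 bool, what is visible of it) and "centre" ([column, row] as shares, 0 to 1, of the picture: columns of its width, rows of its height, amid what is visible of it).
The state is a dict: "time_s": time; "q": joint angles; "dq": joint speeds; "joint_efforts": joint torques, N m; "eef_pos": TCP position; "eef_rot": TCP orientation; "wrist_force": force on the tool from outside, world axes, zero at the start; "torque": the same for the moment, N m; "opening": opening from 0.0 (shut) to 1.0 (fully open).
Only numpy, scipy, OpenCV 4.12 (cv2) and the standard library are available. Lean on these libraries where they do the work, as an engineer would, in place of code of your own. Each camera call takes 0.05 s, during which the arm holds its last target. There are 200 camera calls.

## Working session

There is one attempt and no reset: what is moved stays moved. The work goes in short steps, Python scripts to look and compute and a tool call to move; the robot and the scene stay as the last step left them, time stands still between calls to the robot, and variables do not carry over. Pictures are saved under pics/ and viewed, about 8 in all and at most 12, crops included, and the job is handed in when it is done.

Besides the shell and the picture viewer there is one more tool, called after "Call:" as name(argument=value, ...), one argument or row to a line, values as JSON. move_arm: Moves the arm, as the interface text tells. Its arguments: {"type":"object","properties":{"motion":{"type":"array","items":{"type":"array"}}},"required":["motion"]}

```bash
mkdir -p pics; cat > h.py <<'E'
import numpy as np, cv2
from bench import monitor, viewer, workorder, spotter
def cal(n):
    c=viewer.calibration(n); f=192/np.tan(np.radians(c['fovy'])/2)
    return np.array([[f,0,c['cx']],[0,f,c['cy']],[0,0,1.]]),np.array(c['distortion'],float),np.array(c['extrinsics'],float)
def ray(n,px):
    K,d,E=cal(n); p=cv2.undistortPoints(np.array([[px]],float),K,d)[0,0]
    return E[:3,3],E[:3,:3]@np.array([p[0],p[1],1])
def at_z(n,px,z):
    o,r=ray(n,px); return o+r*(z-o[2])/r[2]
def proj(n,P):
    K,d,E=cal(n); W=np.linalg.inv(E)
    return cv2.projectPoints(np.atleast_2d(np.array(P,float)),cv2.Rodrigues(W[:3,:3])[0],W[:3,3],K,d)[0][:,0]
def tri(c1,p1,c2,p2):
    a,u=ray(c1,p1);b,v=ray(c2,p2);s=np.linalg.lstsq(np.c_[u,-v],b-a,rcond=None)[0]
    return (a+u*s[0]+b+v*s[1])/2,np.linalg.norm(a+u*s[0]-b-v*s[1])
E
python3 - <<'E'
from h import *
for n in('side','top'):
    cv2.imwrite(f'pics/{n}0.png',viewer.camera(n)); print(n,cal(n)[2][:3,3].round(3),cal(n)[2][:3,2].round(2))
for t in('bowl','wing','filter','collar','pad_top','pad'):
    for n in('side','top'):
        try:print(t,n,[(round(d['score'],2),(np.array(d['centre'])*[512,384]).round(0).tolist()) for d in spotter.search_frame(n,t)][:4])
        except Exception as e:print(t,n,e)
print(monitor.get_obs())
E
```

```text
side [0.313 0.588 0.537] [ 0.34 -0.74 -0.58]
top [0.389 0.004 1.172] [ 0.16  0.01 -0.99]
bowl side [(0.85, [370.0, 207.0]), (0.75, [311.0, 218.0]), (0.71, [253.0, 215.0])]
bowl top [(0.9, [255.0, 237.0]), (0.69, [244.0, 192.0]), (0.68, [289.0, 279.0]), (0.4, [393.0, 192.0])]
wing side [(0.84, [250.0, 212.0]), (0.83, [368.0, 206.0])]
wing top [(0.89, [258.0, 237.0]), (0.73, [245.0, 191.0]), (0.73, [290.0, 279.0])]
filter side [(0.77, [231.0, 328.0])]
filter top [(0.73, [258.0, 146.0]), (0.56, [146.0, 215.0])]
collar side [(0.83, [229.0, 330.0]), (0.69, [156.0, 212.0]), (0.49, [255.0, 215.0])]
collar top [(0.71, [144.0, 215.0])]
pad_top side [(0.83, [309.0, 135.0])]
pad_top top [(0.24, [205.0, 177.0])]
pad side [(0.73, [306.0, 135.0]), (0.24, [276.0, 175.0])]
pad top []
{'time_s': 0.7, 'q': array([ 1.09270991e+00,  1.80761591e-01,  1.60697146e+00, -3.83226754e-06,
        1.35378786e+00, -2.06299294e-01]), 'dq': array([ 0.00190983, -0.00107648, -0.00117133,  0.00018031, -0.001383  ,
       -0.00045426]), 'joint_efforts': array([-4.39032765e-04, -4.44711614e+01, -3.51620722e+01, -1.98143061e-04,
        6.11101696e-04, -4.05878518e-05]), 'eef_pos': array([0.15436077, 0.55392901, 0.23932389]), 'eef_rot': array([1.37991631e-05, 1.35475278e-01, 9.90780726e-01, 3.31627946e-05]), 'wrist_force': array([ 0.22468881, -0.175755  , -1.03289166]), 'torque': array([ 0.02523233,  0.03144371, -0.05262458]), 'opening': 0.9999050313092347}
```

```bash
python3 -c "
import cv2,numpy as np
a=cv2.imread('pics/side0.png');b=cv2.imread('pics/top0.png')
cv2.imwrite('pics/side0b.png',cv2.resize(a,(800,600),interpolation=2));cv2.imwrite('pics/top0b.png',cv2.resize(b,(800,600),interpolation=2))"
```

```text
(no output)
```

View pics/side0b.png

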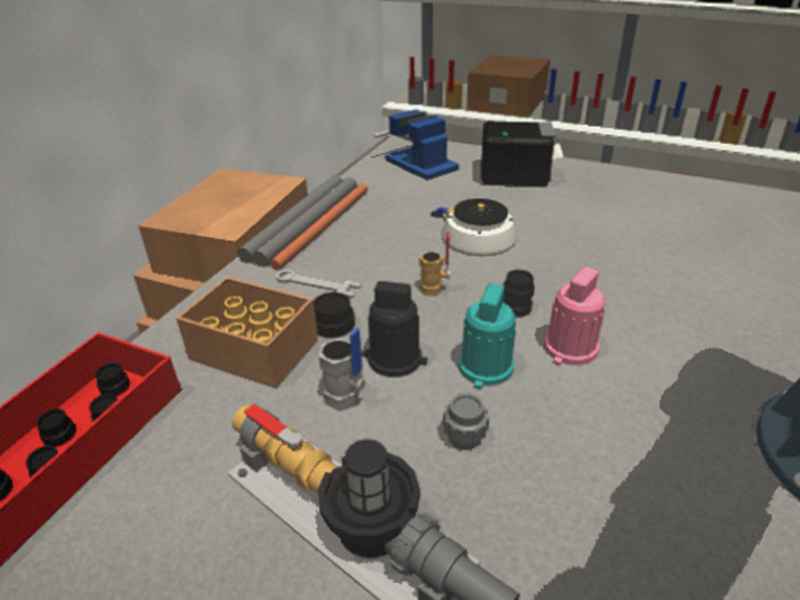

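View pics/top0b.png

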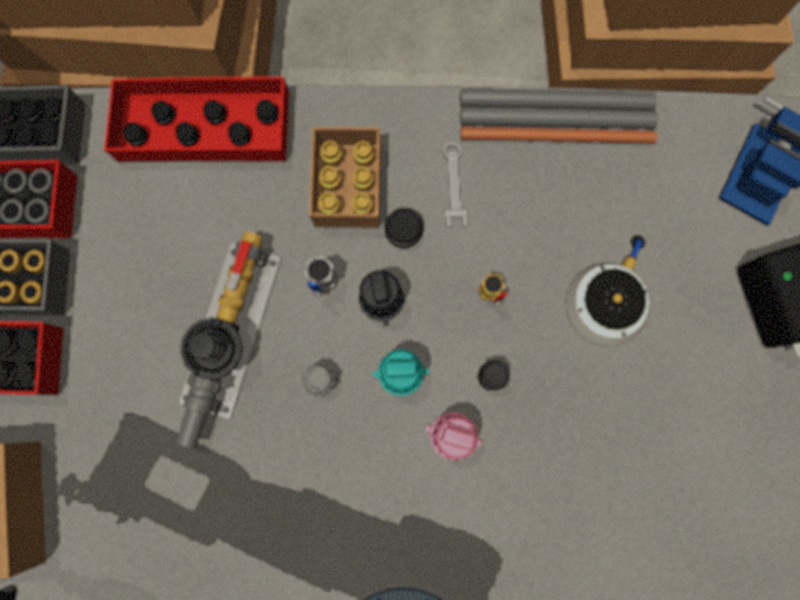

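The top view shows the dark bowl at about (244,188) in 512-px coordinates, the filter head at (136,223) and the pad at (394,191). The side view shows them at (253,212), (236,310) and (308,138). The turquoise and pink bowls are decoys.

```bash
python3 - <<'E'
from h import *
S=cv2.imread('pics/side0.png');T=cv2.imread('pics/top0.png')
def t(im,c,r): 
    return cv2.resize(im[c[1]-r:c[1]+r,c[0]-r:c[0]+r],(266,266),interpolation=cv2.INTER_CUBIC)
A=np.vstack([np.hstack([t(T,(244,188),28),t(T,(138,218),40),t(T,(394,191),32)]),np.hstack([t(S,(253,212),40),t(S,(236,310),60),t(S,(308,142),32)])])
A=np.clip(A.astype(float)*1.7+10,0,255).astype(np.uint8)
cv2.imwrite('pics/crops.png',A)
viewer.camera('side');viewer.camera('top')
for nm in('bowl','filter','pad_top','pad','wing'):
  for n in('side','top'):
    for d in spotter.outline_of(n,nm)[:4]:
        m=d['region']; ys,xs=np.nonzero(m); print(nm,n,round(d['score'],2),(np.array(d['centre'])*[512,384]).round(1),m.sum(),xs.min(),xs.max(),ys.min(),ys.max())
print('bowl wing top/side',at_z('top',(245,191),.125),tri('top',(245,191),'side',(250,212)))
print('pad',at_z('top',(394,191),.058),at_z('side',(308,135),.058))
print('screen top',at_z('top',(133,221),.132),at_z('side',(235,287),.132))
E
```

```text
bowl side 0.75 [311.3 216.4] 1911 292 329 182 249
bowl side 0.72 [367.4 206.5] 1785 348 386 171 233
bowl side 0.62 [252.8 212.3] 1755 232 270 180 241
bowl top 0.95 [256.8 233.9] 730 239 273 222 252
bowl top 0.92 [290.8 279.2] 792 272 306 264 294
bowl top 0.64 [288.1 122.9] 316 285 298 97 144
bowl top 0.56 [242.8 189.7] 735 230 258 173 206
filter side 0.69 [231.5 327.6] 10782 146 332 259 383
filter top 0.66 [145.2 217.3] 4414 113 178 149 286
pad_top side 0.88 [307.3 135.6] 472 290 323 126 143
pad_top top 0.89 [393.4 192.5] 1195 373 413 173 209
pad side 0.57 [306.1 135.7] 475 291 324 128 144
pad top 0.68 [393.1 190.7] 1193 374 413 172 210
wing side 0.58 [366.4 207.9] 1760 348 386 171 232
wing side 0.57 [310.9 217.2] 1790 294 328 182 248
wing top 0.96 [290.  280.6] 775 272 307 264 294
wing top 0.91 [245.2 190.3] 789 229 259 173 208
wing top 0.85 [256.9 238. ] 748 239 274 222 252
bowl wing top/side [0.55316977 0.03554438 0.125     ] (array([0.57108422, 0.03972506, 0.04692272]), np.float64(0.011760526027322388))
pad [ 0.56706527 -0.33255811  0.058     ] [ 0.56314229 -0.32696307  0.058     ]
screen top [0.47980045 0.2919262  0.132     ] [0.48148596 0.29486834 0.132     ]
```

View pics/crops.png

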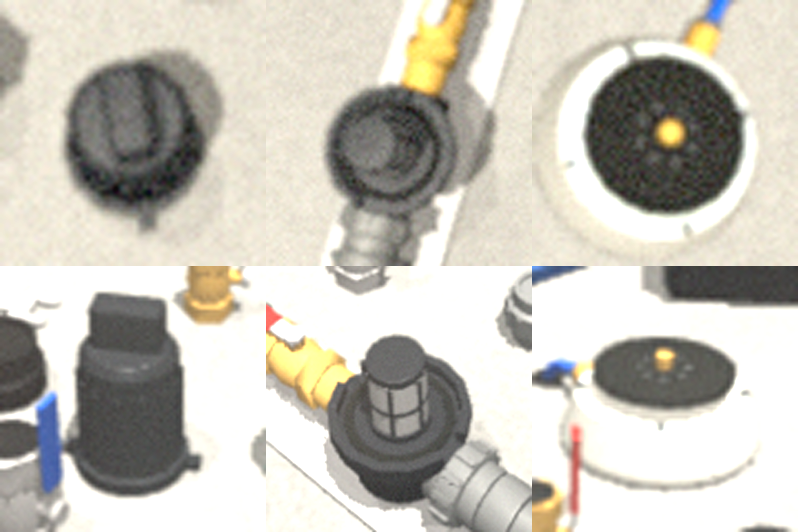

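```bash
cat > fit.py <<'E'
from h import *
from scipy.optimize import minimize
def cyl(r,z0,z1,n=40):
    a=np.linspace(0,2*np.pi,n,False); return np.vstack([np.c_[r*np.cos(a),r*np.sin(a),0*a+z] for z in(z0,z1)])
def box(x0,x1,y,z0,z1): return np.array([[a,b,c] for a in(x0,x1) for b in(-y,y) for c in(z0,z1)])
BOWL=[cyl(.033,0,.095),cyl(.038,0,.012),box(-.023,.023,.011,.095,.125),box(-.046,.046,.005,0,.008)]
def sil(n,parts,p,s=4):
    x,y,z,w=p; R=cv2.Rodrigues(np.array([0,0,w]))[0]; m=np.zeros((384*s,512*s),np.uint8)
    for q in parts:
        h=cv2.convexHull(((proj(n,q@R.T+[x,y,z])+.5)*s*16-8).round().astype(np.int32)); cv2.fillConvexPoly(m,h,255,shift=4)
    return cv2.resize(m,(512,384),interpolation=cv2.INTER_AREA)/255.
def fitbowl(masks,p0,z,parts=BOWL):
    def cost(p):
        c=0
        for n,(m,w) in masks.items(): c+=(np.abs(sil(n,parts,[p[0],p[1],z,p[2]])-m)*w).sum()
        return c
    best=None
    for w0 in p0[2]:
        r=minimize(cost,[p0[0],p0[1],w0],method='Nelder-Mead',options=dict(initial_simplex=np.array([[p0[0],p0[1],w0]]+[[p0[0]+a,p0[1]+b,w0+c] for a,b,c in((.008,0,0),(0,.008,0),(0,0,.2))]),xatol=1e-4,fatol=.1))
        if best is None or r.fun<best.fun: best=r
    return best
E
python3 - <<'E'
from fit import *
print('nozzle',at_z('top',(395,190.8),.068),at_z('side',(308,131.9),.066))
print('screen',at_z('top',(129.9,221.6),.132),at_z('side',(234.2,292.4),.132))
print('collar',at_z('top',(135.3,223.1),.082),at_z('side',(236.4,316.3),.082))
print('lugs side',at_z('side',(233.5,226.7),.006),at_z('side',(271.6,231),.006),'top',at_z('top',(247.2,206.3),.004))
M={}
for n,c in(('side',(252,212)),('top',(243,190))):
    im=cv2.imread(f'pics/{n}0.png'); g=im.max(2)
    w=np.zeros((384,512)); 
    x0,x1,y0,y1=(229,277,174,246) if n=='side' else (226,264,168,210)
    w[y0:y1,x0:x1]=1
    m=(g<75)
    k,l=cv2.connectedComponents((m*w).astype(np.uint8)); m=(l==l[c[1],c[0]])
    if n=='side': w[(im[...,0]>im[...,2]*1.4)&(g>60)]=0; 
    M[n]=(m.astype(float),w); print(n,m.sum(),np.percentile(g[y0:y1,x0:x1],[10,30,50,70]))
for k in (M,{'side':M['side']},{'top':M['top']}):
    r=fitbowl(k,(.56,.036,[0,.5,1,-.5,-1,1.5]),0); print(r.x,r.fun)
# filter pipe direction
T=cv2.imread('pics/top0.png').astype(int); ys,xs=np.nonzero((T[...,2]-T[...,0]>60)&(T[...,1]-T[...,0]>35)); s=(xs>125)&(xs<175)&(ys>145)&(ys<215); print('brass',xs[s].mean(),ys[s].mean(),s.sum())
for y in range(150,215,8):
    q=s&(ys==y); print(y,xs[q].min() if q.any() else 0,xs[q].max() if q.any() else 0)
for y in range(244,284,6):
    print(y,T[y,105:155].max(1))
E
```

```text
nozzle [ 0.56598575 -0.33206599  0.068     ] [ 0.56464581 -0.33017058  0.066     ]
screen [0.47831397 0.29911178 0.132     ] [0.47832446 0.30371172 0.132     ]
collar [0.47919497 0.29986348 0.082     ] [0.47653995 0.30608862 0.082     ]
lugs side [0.61131124 0.05536718 0.006     ] [0.5291093  0.03618335 0.006     ] top [0.53244127 0.03293299 0.004     ]
side 1747 [ 39.  44.  69. 154.]
top 745 [ 35.  57.  81. 127.]Traceback (most recent call last):
  File "<stdin>", line 17, in <module>
  File "fit.py", line 19, in fitbowl
    r=minimize(cost,[p0[0],p0[1],w0],method='Nelder-Mead',options=dict(initial_simplex=np.array([[p0[0],p0[1],w0]]+[[p0[0]+a,p0[1]+b,w0+c] for a,b,c in((.008,0,0),(0,.008,0),(0,0,.2))]),xatol=1e-4,fatol=.1))
    res = _minimize_neldermead(fun, x0, args, callback, bounds=bounds,
                               **options)
    fxr = func(xr)
    fx = function(np.copy(x), *(wrapper_args + args))
  File "fit.py", line 15, in cost
    for n,(m,w) in masks.items(): c+=(np.abs(sil(n,parts,[p[0],p[1],z,p[2]])-m)*w).sum()
                                             ~~~^^^^^^^^^^^^^^^^^^^^^^^^^^^^
  File "fit.py", line 10, in sil
    h=cv2.convexHull(((proj(n,q@R.T+[x,y,z])+.5)*s*16-8).round().astype(np.int32)); cv2.fillConvexPoly(m,h,255,shift=4)
                       ~~~~^^^^^^^^^^^^^^^^^
  File "h.py", line 12, in proj
    K,d,E=cal(n); W=np.linalg.inv(E)
          ~~~^^^
  File "h.py", line 4, in cal
    c=viewer.calibration(n); f=192/np.tan(np.radians(c['fovy'])/2)
ValueError: time passes only in moves, steps and waits
```

```bash
sed -i 's/^def cal(n):/import functools\n@functools.lru_cache\ndef cal(n):/' h.py
cat > s2.py <<'E'
from fit import *
M={}
for n,c in(('side',(252,212)),('top',(243,190))):
    im=cv2.imread(f'pics/{n}0.png').astype(int); g=im.max(2)
    w=np.zeros((384,512)); 
    x0,x1,y0,y1=(229,277,174,246) if n=='side' else (226,264,168,210)
    w[y0:y1,x0:x1]=1
    m=(g<70)
    k,l=cv2.connectedComponents((m*w).astype(np.uint8)); m=(l==l[c[1],c[0]])
    if n=='side': w[:, :234]=0
    M[n]=(m.astype(float),w); print(n,m.sum())
for k in (M,{'side':M['side']},{'top':M['top']}):
    r=fitbowl(k,(.56,.036,[0,.7,-.7]),0); print(r.x,r.fun)
T=cv2.imread('pics/top0.png').astype(int); ys,xs=np.nonzero((T[...,2]-T[...,0]>60)&(T[...,1]-T[...,0]>35)); s=(xs>125)&(xs<175)&(ys>145)&(ys<215); print('brass',xs[s].mean(),ys[s].mean(),s.sum())
for y in range(150,215,6):
    q=s&(ys==y); print(y,xs[q].min() if q.any() else 0,xs[q].max() if q.any() else 0)
for y in (250,256,262,268,274,280): print(y,*T[y,108:145].max(1))
E
python3 s2.py
```

```text
side 1733
top 701
[0.57285813 0.04096056 0.23858208] 323.55294117647065
[0.57355174 0.04044777 0.24387746] 188.36862745098037
[0.57286765 0.04064258 0.18069292] 133.31372549019608
brass 151.50325379609544 182.59219088937093 461
150 156 164
156 163 165
162 0 0
168 157 161
174 146 160
180 153 158
186 143 156
192 140 154
198 140 152
204 141 149
210 0 0
250 138 135 135 137 135 138 132 138 149 163 175 162 143 111 92 102 109 117 122 124 128 116 110 104 92 82 76 72 76 80 70 58 68 83 84 87 123
256 137 139 136 138 136 136 146 167 170 147 112 90 98 101 104 115 119 125 124 122 114 103 97 92 79 75 62 58 49 54 60 66 67 74 96 132 157
262 134 131 134 132 136 134 136 139 139 134 116 105 97 102 117 122 129 123 112 99 94 87 86 75 69 56 59 65 62 61 46 57 83 102 112 99 94
268 136 138 137 133 134 134 131 131 120 101 98 105 108 119 131 128 125 105 99 87 70 64 59 62 66 74 72 68 72 82 98 117 122 127 130 130 137
274 113 120 132 133 133 134 130 108 100 103 109 123 132 133 125 110 95 89 79 59 53 56 69 68 64 70 67 77 93 113 126 131 131 135 134 131 132
280 88 85 81 85 79 88 89 101 110 122 132 132 121 111 91 86 80 66 68 68 83 86 88 82 86 86 103 122 125 132 131 128 132 128 131 134 138
```

```bash
cat > s3.py <<'E'
from fit import *
a=at_z('top',(160,150),.045);b=at_z('top',(120,277),.045);print(a,b,np.arctan2(*(a-b)[1::-1]))
# side edges: brass axis & pipe
def filt(p):
    x,y,w=p;R=cv2.Rodrigues(np.array([0,0,w]))[0]
    def P(q): return q@R.T+[x,y,0]
    t=np.linspace(0,2*np.pi,80)
    c=lambda r,z:P(np.c_[r*np.cos(t),r*np.sin(t),0*t+z])
    return [c(.047,.082),c(.0405,.082),c(.0195,.132),P(np.array([[-.16,0,.045],[-.05,0,.045]])),P(np.array([[.05,0,.045],[.22,0,.045]])),P(np.array([[-.0405,.0085,.082],[-.047,.0085,.082]])),P(np.array([[-.0405,-.0085,.082],[-.047,-.0085,.082]])),P(np.array([[.0405,.0085,.082],[.047,.0085,.082]])),P(np.array([[.0405,-.0085,.082],[.047,-.0085,.082]]))]
def ov(p,pb,f):
    out=[]
    for n,c,r in(('top',(140,215),72),('side',(236,310),72)):
        s=5.5;im=cv2.imread(f'pics/{n}0.png');im=np.clip(im*1.8+10.,0,255).astype(np.uint8);im=cv2.resize(im,None,fx=s,fy=s,interpolation=cv2.INTER_CUBIC)
        for l in filt(p): cv2.polylines(im,[((proj(n,l)+.5)*s).astype(int)],False,(0,0,255),1)
        c0,c1=int((c[0]-36)*s),int((c[1]-50)*s); out.append(im[c1:c1+550,c0:c0+396])
    cv2.imwrite(f,np.hstack(out))
if __name__=='__main__':
    w=np.arctan2(*(a-b)[1::-1]); ov((.4785,.302,w),0,'pics/ov1.png')
E
python3 s3.py
```

```text
[0.66931514 0.25601427 0.045     ] [0.34902932 0.34217338 0.045     ] -0.2627860294399817
```

View pics/ov1.png

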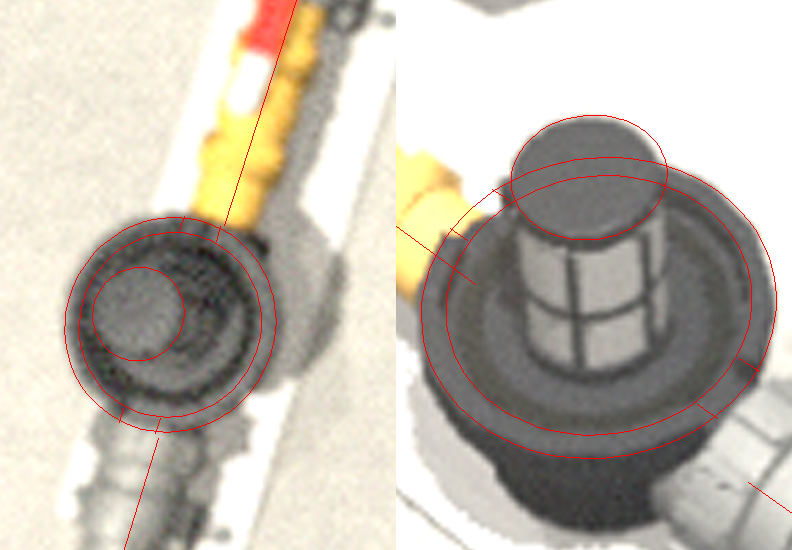

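The overlay puts the collar circles at (0.4785, 0.302) in both views, and the pipe heading is about -0.26. I'll refine the heading later. Next I'll approach the bowl.

```bash
cat > mv.py <<'E'
import sys,numpy as np
from scipy.spatial.transform import Rotation as Ro
from bench import monitor
def show(x,y,z,h):
    "shift/turn units to TCP x,y,z with tool pointing down, tool y heading h"
    o=monitor.get_obs(); q=o['eef_rot']; R=Ro.from_quat(np.r_[q[1:],q[0]])
    ty=np.array([np.cos(h),np.sin(h),0]); tz=np.array([0,0,-1.]); G=Ro.from_matrix(np.c_[np.cross(ty,tz),ty,tz])
    print('t',round(o['time_s'],2),'pos',o['eef_pos'].round(4),'F',o['wrist_force'].round(1),'q',o['q'].round(2),'open',round(o['opening'],3))
    print('shift',(R.inv().apply(np.array([x,y,z])-o['eef_pos'])/.06).round(3),'turn',(np.degrees((R.inv()*G).as_rotvec())/8).round(3))
if __name__=='__main__': show(*map(float,sys.argv[1:5]))
E
python3 mv.py .573 .0407 .2 1.808
```

```text
t 1.3 pos [0.1543 0.5539 0.2393] F [-0.1 -0.7 -0.1] q [ 1.09  0.18  1.61  0.    1.35 -0.21] open 0.998
shift [-9.018 -6.367  0.655] turn [-0.    -0.    -3.645]
```

Call:
move_arm(
  motion=[
    [[-9.0,-6.35,0],[0,0,-3.64],60],
    [[-9.0,-6.35,0],[0,0,-3.64],60],
    [[-9.0,-6.35,0],[0,0,-3.64],60],
    [[-9.0,-6.35,0],[0,0,-3.64],60],
    [[-9.0,-6.35,0],[0,0,-3.64],60],
    [[-9.0,-6.35,0],[0,0,-3.64],60],
    [[-9.0,-6.35,0],[0,0,-3.64],60],
    [[-9.0,-6.35,0],[0,0,-3.64],60],
    [[-9.0,-6.35,0],[0,0,-3.64],60],
    [[-9.0,-6.35,0],[0,0,-3.64],60],
  ],
)

```text
time_s: 2.55
eef_pos: [0.5423, 0.0783, 0.2396]
eef_rot: [0.0, -0.118, 0.993, 0.0]
wrist_force: [0.3, 1.0, 0.2]
opening: 0.6
```

Call:
move_arm(
  motion=[
    [[0,0,0],[0,0,0],60],
    [[0,0,0],[0,0,0],60],
  ],
)

```text
time_s: 2.8
eef_pos: [0.5408, 0.0802, 0.239]
eef_rot: [-0.001, -0.118, 0.993, 0.0]
wrist_force: [-0.7, -0.9, -0.4]
opening: 0.596
```

```bash
python3 mv.py .573 .0407 .155 1.808
```

```text
t 2.8 pos [0.5408 0.0802 0.239 ] F [-0.7 -0.9 -0.4] q [-0.07  0.12  1.68  0.    1.35 -1.88] open 0.596
shift [-0.37  -0.766  1.399] turn [ 0.005 -0.007 -0.011]
```

Call:
move_arm(
  motion=[
    [[-0.37,-0.77,0.4],[0,0,0],60],
    [[-0.37,-0.77,1.3],[0,0,0],60],
    [[-0.37,-0.77,1.3],[0,0,0],60],
    [[-0.37,-0.77,1.3],[0,0,0],60],
  ],
)

```text
time_s: 3.3
eef_pos: [0.5738, 0.0417, 0.163]
eef_rot: [0.001, -0.119, 0.993, -0.0]
wrist_force: [1.1, -0.1, 0.6]
opening: 0.597
```

```bash
python3 - <<'E'
from h import *
o=[]
for n,c,r in(('top',(246,186),40),('side',(253,195),50)):
    im=viewer.camera(n);cv2.imwrite(f'pics/{n}1.png',im); t=im[c[1]-r:c[1]+r,c[0]-r:c[0]+r]; o.append(cv2.resize(np.clip(t*1.6,0,255).astype(np.uint8),(400,400),interpolation=2))
cv2.imwrite('pics/g1.png',np.hstack(o))
E
python3 mv.py .573 .0407 .106 1.808
```

```text
t 3.4 pos [0.5748 0.0412 0.1641] F [-0.   0.9  0.3] q [-0.13  0.26  1.67  0.    1.2  -1.94] open 0.599
shift [ 0.035 -0.     0.968] turn [-0.01   0.028  0.006]
```

View pics/g1.png

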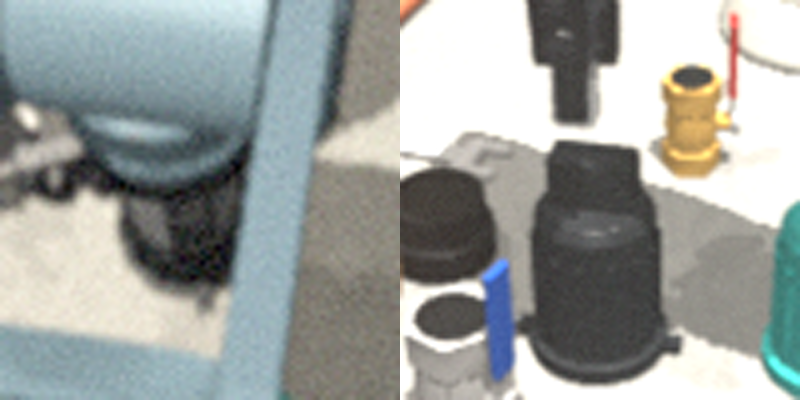

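```bash
python3 - <<'E'
from h import *
T=np.array([.5748,.0412,.1641]);y=np.array([np.cos(1.808),np.sin(1.808),0])
f=lambda P:((proj('side',P)-[203,145])*4+[400,0]).round(0)
print('near tips',f([T+y*.030+[0,0,.004],T-y*.03+[0,0,.004]]))
for b in((.573,.0407),): print('wing top',f([[b[0],b[1],.125]]),f(np.array([b[0],b[1],0])+np.array([np.cos(.237),np.sin(.237),0])*np.array([[.046],[-.046]])+[0,0,.004]))
E
```

```text
near tips [[573. 107.]
 [597.  43.]]
wing top [[591. 148.]] [[515. 322.]
 [680. 340.]]
```

Call:
move_arm(
  motion=[
    [[0.03,0,0.5],[0,0.03,0],60],
    [[0.03,0,0.97],[0,0.03,0],60],
    [[0.03,0,0.97],[0,0.03,0],60],
    [[0.03,0,0.97],[0,0.03,0],60],
    [[0.03,0,0.97],[0,0.03,0],0],
    [[0.03,0,0.97],[0,0.03,0],0],
    [[0.03,0,0.97],[0,0.03,0],0],
    [[0.03,0,0.97],[0,0.03,0],0],
    [[0.03,0,0.97],[0,0.03,0],0],
    [[0.03,0,0.97],[0,0.03,0],0],
  ],
)

```text
time_s: 4.65
eef_pos: [0.5729, 0.0399, 0.1046]
eef_rot: [-0.001, -0.118, 0.993, -0.001]
wrist_force: [-0.6, 1.7, 6.1]
opening: 0.249
```

```bash
python3 mv.py .573 .0407 .27 1.808
```

```text
t 4.65 pos [0.5729 0.0399 0.1046] F [-0.6  1.7  6.1] q [-0.14  0.34  1.71 -0.    1.1  -1.94] open 0.249
shift [ 0.     0.01  -2.757] turn [-0.006 -0.014 -0.005]
```

Call:
move_arm(
  motion=[
    [[0,0,-0.4],[0,0,0],0],
    [[0,0,-1.2],[0,0,0],0],
    [[0,0,-2.0],[0,0,0],0],
    [[0,0,-2.75],[0,0,0],0],
    [[0,0,-2.75],[0,0,0],0],
    [[0,0,-2.75],[0,0,0],0],
  ],
)

```text
time_s: 5.4
eef_pos: [0.5718, 0.0402, 0.267]
eef_rot: [-0.003, -0.118, 0.993, -0.0]
wrist_force: [0.0, 0.1, -1.7]
opening: 0.242
```

```bash
python3 mv.py .5655 -.3315 .27 1.808; python3 - <<'E'
from h import *
im=viewer.camera('side');cv2.imwrite('pics/side2.png',im)
cv2.imwrite('pics/g2.png',cv2.resize(np.clip(im[60:240,170:350]*1.5,0,255).astype(np.uint8),(540,540),interpolation=2))
E
```

```text
t 5.4 pos [0.5718 0.0402 0.267 ] F [ 0.   0.1 -1.7] q [-0.14  0.16  1.58 -0.    1.41 -1.94] open 0.242
shift [ 1.553 -5.998 -0.045] turn [ 0.004 -0.041 -0.006]
```

View pics/g2.png

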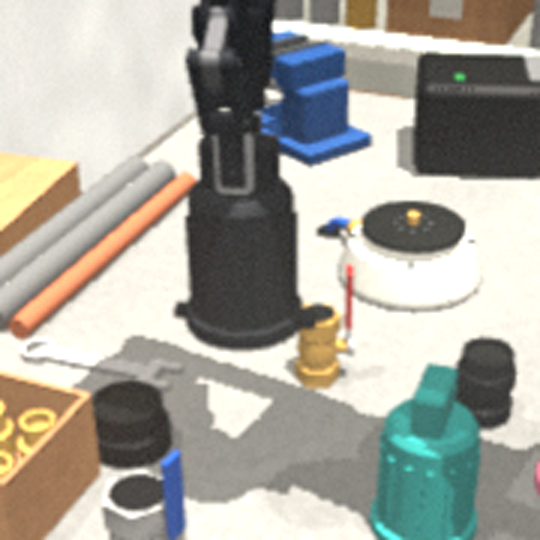

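The side view shows the bowl held upright and well clear, with its lugs at (180,310) and (318,318) in the crop. Next it goes to the pad.

Call:
move_arm(
  motion=[
    [[0.2,-0.8,0],[0,0,0],0],
    [[0.5,-1.7,0],[0,-0.02,0],0],
    [[0.7,-2.6,0],[0,-0.04,0],0],
    [[0.9,-3.5,0],[0,-0.04,0],0],
    [[1.1,-4.4,0],[0,-0.04,0],0],
    [[1.35,-5.2,0],[0,-0.04,0],0],
    [[1.55,-6.0,0],[0,-0.04,0],0],
    [[1.55,-6.0,0],[0,-0.04,0],0],
    [[1.55,-6.0,0],[0,-0.04,0],0],
    [[1.55,-6.0,0],[0,-0.04,0],0],
  ],
)

```text
time_s: 6.7
eef_pos: [0.5664, -0.3301, 0.2676]
eef_rot: [0.0, -0.119, 0.993, 0.001]
wrist_force: [-0.6, -0.9, -1.6]
opening: 0.25
```

```bash
python3 mv.py .5655 -.3315 .175 1.808; cat > s4.py <<'E'
from fit import *
import sys
# fit held bowl from side+top pictures via dark silhouettes
def held(files,rz,p0,win,lower=.06,draw=None,th=70):
    "bowl parts below the fingers; compare silhouettes inside window"
    M={}
    for n,f in files.items():
        g=cv2.imread(f).max(2); w=np.zeros((384,512)); x0,x1,y0,y1=win[n]; w[y0:y1,x0:x1]=1
        M[n]=((g<th).astype(float),w)
    return fitbowl(M,p0,rz,[cyl(.033,0,.095),cyl(.038,0,.012),box(-.046,.046,.005,0,.008)])
E
python3 - <<'E'
from s4 import *
im=viewer.camera('side');cv2.imwrite('pics/side3.png',im)
p=[.5655,-.3315,.162,.237]
L=proj('side',np.vstack([cyl(.038,0,.012),cyl(.033,.07,.08)])+p[:3]);b=L.min(0),L.max(0);print(b)
r=held({'side':'pics/side3.png'},.162,(p[0],p[1],[.237]),{'side':(int(b[0][0])-12,int(b[1][0])+12,int(b[0][1]),int(b[1][1])+8)});print(r.x,r.fun)
E
```

```text
t 6.7 pos [ 0.5664 -0.3301  0.2676] F [-0.6 -0.9 -1.6] q [-0.71  0.34  1.36  0.    1.45 -2.52] open 0.25
shift [ 0.021 -0.021  1.543] turn [0.011 0.004 0.004]
(array([295.89033054,  66.24517303]), array([324.90371491, 104.98474096]))
[ 0.56141535 -0.31578412 -0.06112512] 500.12549019607843
```

Call:
move_arm(
  motion=[
    [[0.02,-0.02,0.5],[0,0,0],0],
    [[0.02,-0.02,1.1],[0,0,0],0],
    [[0.02,-0.02,1.47],[0,0,0],0],
    [[0.02,-0.02,1.47],[0,0,0],0],
    [[0.02,-0.02,1.47],[0,0,0],0],
  ],
)

```text
time_s: 7.38
eef_pos: [0.5664, -0.3329, 0.1817]
eef_rot: [0.001, -0.118, 0.993, -0.001]
wrist_force: [-0.0, -0.9, -1.9]
opening: 0.246
```

```bash
python3 mv.py .5655 -.3315 .1536 1.808; python3 - <<'E'
from s4 import *
from bench import monitor
e=monitor.get_obs()['eef_pos']; o=[]
for n in('side','top'):
    im=viewer.camera(n);cv2.imwrite(f'pics/{n}4.png',im)
    c=proj(n,[[e[0],e[1],.08]])[0].astype(int); s=8;r=25
    t=np.clip(cv2.resize(im,None,fx=s,fy=s,interpolation=2)*1.7,0,255).astype(np.uint8)
    a=np.linspace(0,6.3,60); C=np.c_[np.cos(a),np.sin(a),0*a]
    for k,(rad,z,col) in enumerate([(.038,e[2]-.1046,(0,0,255)),(.033,e[2]-.01,(0,0,255))]): cv2.polylines(t,[((proj(n,C*rad+[e[0],e[1],z])+.5)*s).astype(int)],False,col,1)
    cv2.polylines(t,[((proj(n,C*.05+[.5655,-.3315,.058])+.5)*s).astype(int)],False,(0,255,0),1)
    o.append(t[(c[1]-r)*s:(c[1]+r)*s,(c[0]-r)*s:(c[0]+r)*s])
cv2.imwrite('pics/g4.png',np.hstack(o))
E
```

```text
t 7.38 pos [ 0.5664 -0.3329  0.1817] F [-0.  -0.9 -1.9] q [-0.71  0.41  1.44  0.    1.29 -2.52] open 0.246
shift [0.011 0.027 0.469] turn [-0.011  0.018  0.001]
```

View pics/g4.png

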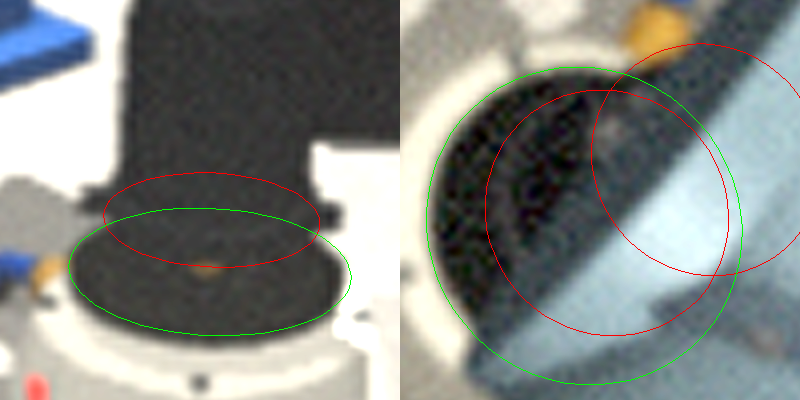

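Side: the bowl is centred over the pad within about 2 mm and level. Next comes the press.

Call:
move_arm(
  motion=[
    [[0.01,0.02,0.15],[0,0,0],0],
    [[0.01,0.02,0.3],[0,0,0],0],
    [[0.01,0.02,0.38],[0,0,0],0],
    [[0.01,0.02,0.44],[0,0,0],0],
    [[0.01,0.02,0.48],[0,0,0],0],
    [[0.01,0.02,0.48],[0,0,0],0],
  ],
)

```text
time_s: 8.22
eef_pos: [0.5653, -0.332, 0.1535]
eef_rot: [0.001, -0.118, 0.993, -0.0]
wrist_force: [-2.6, 3.4, 11.5]
opening: 0.246
```

Call:
move_arm(
  motion=[
    [[0,0,0.03],[0,0,0],0],
    [[0,0,0.03],[0,0,0],0],
    [[0,0,0.03],[0,0,0],0],
  ],
)

```text
time_s: 8.6
eef_pos: [0.5655, -0.332, 0.1534]
eef_rot: [0.001, -0.118, 0.993, -0.001]
wrist_force: [-6.6, 6.4, 18.2]
opening: 0.247
```

Call:
move_arm(
  motion=[
    [[0,0,0.01],[0,0,0],0],
    [[0,0,0.01],[0,0,0],0],
    [[0,0,0.01],[0,0,0],0],
    [[0,0,0.01],[0,0,0],0],
    [[0,0,0.01],[0,0,0],0],
    [[0,0,0.01],[0,0,0],0],
    [[0,0,0.01],[0,0,0],0],
    [[0,0,0.01],[0,0,0],0],
    [[0,0,0.01],[0,0,0],0],
    [[0,0,0.01],[0,0,0],0],
  ],
)

```text
time_s: 9.85
eef_pos: [0.5655, -0.332, 0.1534]
eef_rot: [0.001, -0.118, 0.993, -0.001]
wrist_force: [-6.9, 7.2, 21.5]
opening: 0.245
```

```bash
python3 - <<'E'
from s4 import *
from bench import monitor
e=monitor.get_obs()['eef_pos'];print(e,monitor.get_obs()['wrist_force'])
im=viewer.camera('side');cv2.imwrite('pics/side5.png',im)
c=proj('side',[[e[0],e[1],.07]])[0].astype(int); s=8;r=30
t=np.clip(cv2.resize(im,None,fx=s,fy=s,interpolation=2)*2.2+15,0,255).astype(np.uint8)
a=np.linspace(0,6.3,60); C=np.c_[np.cos(a),np.sin(a),0*a]
for rad,z in((.038,.049),(.05,.049)): cv2.polylines(t,[((proj('side',C*rad+[e[0],e[1],z])+.5)*s).astype(int)],False,(0,0,255),1)
cv2.imwrite('pics/g5.png',t[(c[1]-r)*s:(c[1]+r)*s,(c[0]-r)*s:(c[0]+r)*s])
E
python3 mv.py .5655 -.3315 .285 1.808
```

```text
[ 0.56550283 -0.33201023  0.15336781] [-6.94102134  7.21002237 21.45584111]
t 9.9 pos [ 0.5655 -0.332   0.1534] F [-6.8  7.1 22.3] q [-0.71  0.43  1.46  0.    1.24 -2.52] open 0.252
shift [-0.007  0.005 -2.194] turn [-0.011  0.019 -0.002]
```

View pics/g5.png

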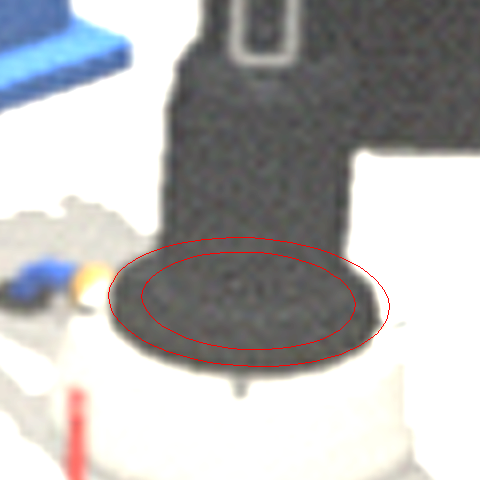

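The pad is down level with the housing and the force jumped to 20 N at the stop. That was held for more than 1 s. Next I lift and cross over.

Call:
move_arm(
  motion=[
    [[0,0,-0.3],[0,0,0],0],
    [[0,0,-0.9],[0,0.02,0],0],
    [[0,0,-1.6],[0,0.02,0],0],
    [[0,0,-2.2],[0,0.02,0],0],
    [[0,0,-2.2],[0,0.02,0],0],
    [[0,0,-2.2],[0,0.02,0],0],
  ],
)

```text
time_s: 10.65
eef_pos: [0.564, -0.3316, 0.2794]
eef_rot: [-0.002, -0.118, 0.993, 0.001]
wrist_force: [0.0, 0.4, -2.8]
opening: 0.249
```

```bash
python3 mv.py .4785 .302 .285 1.311
```

```text
t 10.65 pos [ 0.564  -0.3316  0.2794] F [ 0.   0.4 -2.8] q [-0.71  0.33  1.34 -0.    1.47 -2.52] open 0.249
shift [-1.086 10.601 -0.077] turn [ 0.009 -0.023  3.553]
```

Call:
move_arm(
  motion=[
    [[-0.05,0.5,-0.08],[0,0,0.2],0],
    [[-0.13,1.3,-0.08],[0,0,0.5],0],
    [[-0.22,2.1,-0.08],[0,0,0.8],0],
    [[-0.3,2.9,-0.08],[0,0,1.1],0],
    [[-0.38,3.7,-0.08],[0,0,1.4],0],
    [[-0.46,4.5,-0.08],[0,0,1.7],0],
    [[-0.54,5.3,-0.08],[0,0,2.0],0],
    [[-0.62,6.1,-0.08],[0,0,2.3],0],
    [[-0.7,6.8,-0.08],[0,0,2.5],0],
    [[-0.75,7.3,-0.08],[0,0,2.6],0],
  ],
)

```text
time_s: 11.9
eef_pos: [0.5041, 0.1061, 0.2834]
eef_rot: [-0.003, 0.063, 0.998, -0.0]
wrist_force: [1.4, -0.8, -0.5]
opening: 0.252
```

```bash
python3 mv.py .4785 .302 .295 1.311
```

```text
t 11.9 pos [0.5041 0.1061 0.2834] F [ 1.4 -0.8 -0.5] q [-0.02  0.01  1.7  -0.    1.43 -1.47] open 0.252
shift [ 0.835  3.185 -0.192] turn [-0.008 -0.039  0.958]
```

Call:
move_arm(
  motion=[
    [[0.15,0.6,-0.15],[0,0,0.2],0],
    [[0.35,1.3,-0.15],[0,-0.02,0.4],0],
    [[0.52,2.0,-0.15],[0,-0.04,0.6],0],
    [[0.7,2.7,-0.15],[0,-0.04,0.8],0],
    [[0.83,3.18,-0.15],[0,-0.04,0.96],0],
    [[0.83,3.18,-0.15],[0,-0.04,0.96],0],
    [[0.83,3.18,-0.15],[0,-0.04,0.96],0],
    [[0.83,3.18,-0.15],[0,-0.04,0.96],0],
  ],
)

```text
time_s: 12.9
eef_pos: [0.4806, 0.2988, 0.2941]
eef_rot: [0.002, 0.131, 0.991, -0.001]
wrist_force: [0.9, 1.0, -0.6]
opening: 0.247
```

```bash
cat > look.py <<'E'
from s3 import *; import sys
from bench import monitor
from scipy.spatial.transform import Rotation as Ro
def go(tag,p=(.4785,.302,-.26),dz=.1046):
    o_=monitor.get_obs();e=o_['eef_pos'];q=o_['eef_rot'];R=Ro.from_quat(np.r_[q[1:],q[0]]).as_matrix();w=np.arctan2(R[1,1],R[0,1])-np.pi/2
    im=viewer.camera('side');cv2.imwrite(f'pics/side{tag}.png',im)
    print(e.round(4),'yaw',round(w,3),'tilt',R[:2,2].round(4))
    s=6; t=np.clip(cv2.resize(im,None,fx=s,fy=s,interpolation=2)*1.9+12,0,255).astype(np.uint8)
    a=np.linspace(0,6.3,80); C=np.c_[np.cos(a),np.sin(a),0*a]; B=np.c_[-R[:,0],R[:,1],-R[:,2]]; org=e+R[:,2]*dz
    L=[C*.038,C*.038+[0,0,.012],C*.033+[0,0,.095]]+[np.array([[.036*k,-.005,.004],[.046*k,-.005,.004],[.046*k,.005,.004],[.036*k,.005,.004]]) for k in(-1,1)]
    for l in L: cv2.polylines(t,[((proj('side',l@B.T+org)+.5)*s).astype(int)],False,(0,0,255),1)
    for l in filt(p)[:3]+filt(p)[5:]: cv2.polylines(t,[((proj('side',l)+.5)*s).astype(int)],False,(0,200,0),1)
    x,y=(proj('side',[[p[0],p[1],.12+(e[2]-dz-.1)/2]])[0]*s).astype(int); y0=max(0,y-300)
    cv2.imwrite(f'pics/g{tag}.png',t[y0:y0+600,max(0,x-330):x+330])
go(sys.argv[1])
E
python3 look.py 6; python3 mv.py .4785 .302 .295 1.311
```

```text
[0.66931514 0.25601427 0.045     ] [0.34902932 0.34217338 0.045     ] -0.2627860294399817
[0.4806 0.2988 0.2941] yaw -0.262 tilt [ 0.0031 -0.0021]
t 12.95 pos [0.4807 0.2988 0.2944] F [-0.2 -1.1 -0.9] q [ 0.35  0.12  1.57 -0.    1.45 -0.96] open 0.248
shift [ 0.049  0.041 -0.01 ] turn [-0.006  0.028 -0.015]
```

View pics/g6.png

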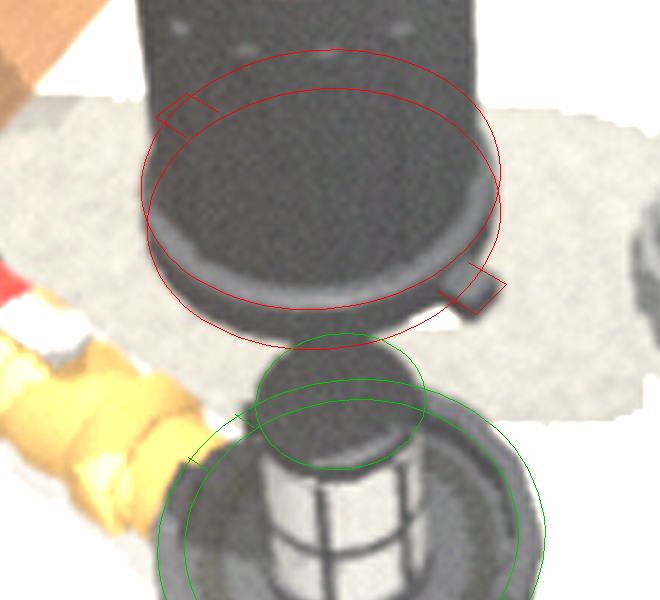

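```bash
python3 - <<'E'
from s4 import *
im=cv2.imread('pics/side6.png'); g=im.max(2); e=(.4806,.2988)
L=proj('side',np.vstack([cyl(.038,0,.012),cyl(.046,.0,.01)])+[e[0],e[1],.1895]); b0,b1=L.min(0).astype(int),L.max(0).astype(int); print(b0,b1)
sc=proj('side',cyl(.0195,.13,.132)+[.4785,.302,0]); 
w=np.zeros((384,512)); w[b0[1]-5:b1[1]+4,b0[0]-4:b1[0]+6]=1
h=cv2.convexHull(sc.astype(np.int32)); mm=np.zeros((384,512),np.uint8); cv2.fillConvexPoly(mm,h,1); w[cv2.dilate(mm,np.ones((5,5)))>0]=0
for th in (75,95,110):
  for z in(.186,.1895,.192):
    r=fitbowl({'side':((g<th).astype(float),w)},(e[0],e[1],[-.26,-.1,-.4]),z,[cyl(.033,0,.095),cyl(.038,0,.012),box(-.046,.046,.005,0,.008)]);print(th,z,r.x.round(4),round(r.fun,1))
E
```

```text
[195 230] [267 288]
75 0.186 [ 0.4839  0.2946 -0.3038] 83.4
75 0.1895 [ 0.4824  0.2971 -0.3256] 87.4
75 0.192 [ 0.4815  0.2987 -0.3135] 93.2
95 0.186 [ 0.4833  0.2955 -0.2676] 63.5
95 0.1895 [ 0.4819  0.2978 -0.2824] 60.2
95 0.192 [ 0.4809  0.2994 -0.2903] 61.9
110 0.186 [ 0.4831  0.2964 -0.2582] 101.7
110 0.1895 [ 0.4816  0.2986 -0.2788] 84.2
110 0.192 [ 0.4806  0.3004 -0.2866] 75.3
```

```bash
python3 mv.py .4775 .303 .262 1.331
```

```text
t 12.95 pos [0.4807 0.2988 0.2944] F [-0.2 -1.1 -0.9] q [ 0.35  0.12  1.57 -0.    1.45 -0.96] open 0.248
shift [0.071 0.054 0.54 ] turn [-0.006  0.028 -0.159]
```

Call:
move_arm(
  motion=[
    [[0.07,0.055,0.1],[0,0.02,-0.16],0],
    [[0.07,0.055,0.35],[0,0.02,-0.16],0],
    [[0.07,0.055,0.54],[0,0.02,-0.16],0],
    [[0.07,0.055,0.54],[0,0.02,-0.16],0],
    [[0.07,0.055,0.54],[0,0.02,-0.16],0],
    [[0.07,0.055,0.54],[0,0.02,-0.16],0],
  ],
)

```text
time_s: 13.7
eef_pos: [0.4778, 0.3042, 0.263]
eef_rot: [0.001, 0.119, 0.993, -0.0]
wrist_force: [0.2, 0.7, -1.8]
opening: 0.247
```

```bash
python3 look.py 7; python3 mv.py .4775 .303 .2005 1.331
```

```text
[0.66931514 0.25601427 0.045     ] [0.34902932 0.34217338 0.045     ] -0.2627860294399817
[0.4778 0.3042 0.263 ] yaw -0.238 tilt [ 0.0024 -0.0004]
t 13.75 pos [0.4777 0.3042 0.263 ] F [-0.  -0.8 -1.2] q [ 0.36  0.14  1.6  -0.    1.39 -0.97] open 0.249
shift [ 0.002 -0.021  1.041] turn [0.002 0.017 0.011]
```

View pics/g7.png

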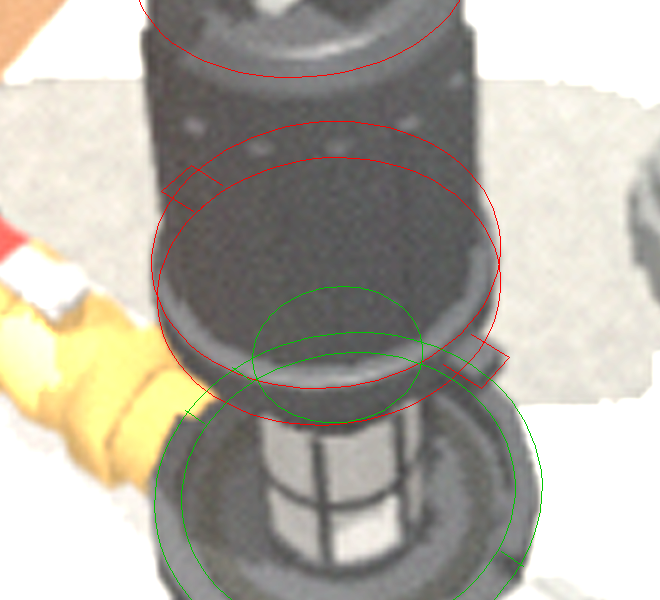

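The rim sits where predicted, with its front edge at (315,425). It is lined up with the screen axis to about 1 mm, and the collar outline matches. Now I lower it slowly.

Call:
move_arm(
  motion=[
    [[0.01,-0.02,0.1],[0,0.02,0],0],
    [[0.01,-0.02,0.25],[0,0.02,0],0],
    [[0.01,-0.02,0.4],[0,0.02,0],0],
    [[0.01,-0.02,0.5],[0,0.02,0],0],
    [[0.01,-0.02,0.5],[0,0.02,0],0],
  ],
)

```text
time_s: 14.38
eef_pos: [0.4762, 0.3029, 0.2315]
eef_rot: [-0.001, 0.119, 0.993, -0.0]
wrist_force: [-0.1, 0.3, -2.6]
opening: 0.247
```

```bash
python3 mv.py .4772 .303 .2005 1.331
```

```text
t 14.38 pos [0.4762 0.3029 0.2315] F [-0.1  0.3 -2.6] q [ 0.36  0.17  1.64  0.    1.34 -0.98] open 0.247
shift [-0.017  0.006  0.517] turn [-0.009 -0.018  0.011]
```

Call:
move_arm(
  motion=[
    [[-0.015,0,0.1],[0,-0.02,0],0],
    [[-0.015,0,0.25],[0,-0.02,0],0],
    [[-0.015,0,0.4],[0,-0.02,0],0],
    [[-0.015,0,0.5],[0,-0.02,0],0],
    [[-0.015,0,0.5],[0,-0.02,0],0],
    [[-0.015,0,0.5],[0,-0.02,0],0],
    [[-0.015,0,0.5],[0,-0.02,0],0],
  ],
)

```text
time_s: 15.25
eef_pos: [0.4777, 0.3029, 0.2028]
eef_rot: [0.001, 0.119, 0.993, -0.0]
wrist_force: [0.1, -1.1, -2.1]
opening: 0.246
```

```bash
python3 look.py 8; python3 mv.py .4772 .303 .2005 1.331
```

```text
[0.66931514 0.25601427 0.045     ] [0.34902932 0.34217338 0.045     ] -0.2627860294399817
[0.4777 0.3029 0.2028] yaw -0.238 tilt [ 0.0022 -0.0004]
t 15.3 pos [0.4777 0.3029 0.2028] F [-0.1 -0.8 -1.9] q [ 0.36  0.19  1.67 -0.    1.28 -0.98] open 0.248
shift [ 0.008 -0.001  0.038] turn [0.    0.015 0.011]
```

View pics/g8.png

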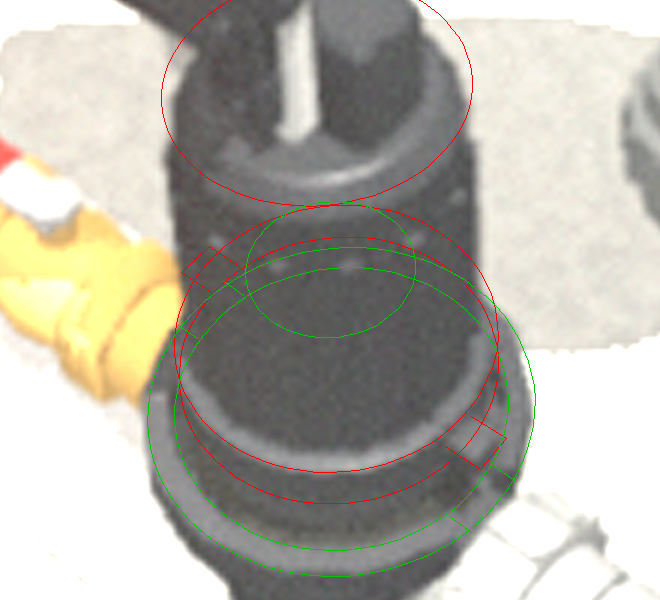

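The bowl is concentric with the collar and about 16 mm above it. My last picture will zoom in on the notches and lug to check the yaw.

```bash
python3 - <<'E'
from s3 import *
p=(.4785,.302,-.26); o=[]
R=lambda w:cv2.Rodrigues(np.array([0,0,w]))[0]
for f,x in(('side0',1),('side0',-1),('side8',-1)):
    im=cv2.imread(f'pics/{f}.png').astype(float); c=proj('side',[R(p[2])@[.044*x,0,.082]+[p[0],p[1],0]])[0]; r=13
    s=20; M=np.float64([[s,0,-(c[0]-r)*s],[0,s,-(c[1]-r)*s]]); t=cv2.warpAffine(np.clip(im*2+10,0,255).astype(np.uint8),M,(2*r*s//2*1,2*r*s),flags=cv2.INTER_CUBIC) if 0 else cv2.resize(cv2.warpAffine(np.clip(im*2+10,0,255).astype(np.uint8),M,(2*r*s,2*r*s),flags=cv2.INTER_CUBIC),None,fx=.5,fy=.5)
    for w,col in((-.36,(255,0,0)),(-.26,(0,0,255)),(-.16,(0,200,0))):
        q=(proj('side',[R(w)@[a*x,0,.082]+[p[0],p[1],0] for a in(.0405,.047)])-c+r)*s/2
        cv2.polylines(t,[q.astype(int)],False,col,1)
    o.append(t)
cv2.imwrite('pics/n.png',np.hstack(o))
E
```

```text
[0.66931514 0.25601427 0.045     ] [0.34902932 0.34217338 0.045     ] -0.2627860294399817
```

View pics/n.png

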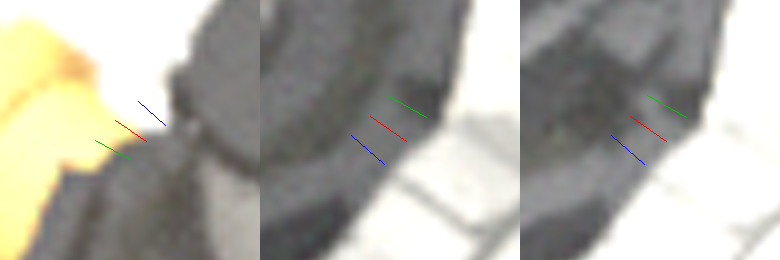

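The notch edges in both views centre on yaw -0.26 to within about 0.03 rad: the dark -x notch wall at (402-448, 80-99) is where the model predicts it. The bowl's fitted yaw is about -0.26. I'll let the arm settle and then hand in.

Call:
move_arm(
  motion=[
    [[0,0,0.02],[0,0,0],0],
    [[0,0,0.02],[0,0,0],0],
    [[0,0,0.02],[0,0,0],0],
    [[0,0,0.02],[0,0,0],0],
    [[0,0,0.02],[0,0,0],0],
    [[0,0,0.02],[0,0,0],0],
  ],
)

```text
time_s: 16.05
eef_pos: [0.4774, 0.3028, 0.2012]
eef_rot: [0.001, 0.119, 0.993, -0.0]
wrist_force: [0.3, -0.5, -1.3]
opening: 0.246
```

```bash
python3 - <<'E'
from bench import monitor,workorder
o=monitor.get_obs();print(o['eef_pos'],o['wrist_force'],abs(o['dq']).max(),o['opening']);print(workorder.hand_in())
E
```

```text
[0.47743423 0.30283907 0.20117406] [ 0.27327772 -0.45288471 -1.30789505] 0.0018862220522195417 0.24602426930655066
the job is handed in; nothing more can be done
None
```

The job is handed in at about 16 s of robot time, with the bowl still held motionless over the filter's collar. No verdict was reported.

- **Grasp and press:** I picked the dark grey bowl up by its wing and set it squarely on the blow-out pad, within about 2–3 mm of centre. I pressed until the height stopped changing and the force rose to about 20 N, then held it there for over a second.
- **Move to the filter:** I carried it with the rim at about 0.16–0.19 m, above everything on the bench. I then lowered it over the screen in steps, and the wrist force showed no sign of contact.
- **Final position:** These are estimates from the arm's readings and the camera fits.

| Check | Estimate |
|---|---|
| Rim above collar | about 15 mm |
| Centring on collar axis | about 1–2 mm off |
| Tilt | about 0.1–0.2° |
| Lugs to notches | within about 0.03 rad |
| Arm motion | essentially none |

- **Disagreements:** The top and side cameras differed by about 5 mm on the collar's y position, so I used a value in between, which fitted both overlays. A side-view fit of the bowl above the pad failed against the dark background, so I checked its centring there by overlay instead.
- **Not checked:** I did not look again at where the other bench parts stand. Apart from the pickup, lifted paths cleared them.

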